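Hang the pickling basket on the tool carousel's empty hook

TASK

First turn the bench carousel until its one empty hook is at the front, lined up above the pointer bar on the stand's foot, leaving the basket where it stands. Then pick up the copper basket by its wooden grip and hang it by its wire bail on that hook, hanging freely and still, with the hook still over the pointer. Do not push the glass jar, the white block or the scriber about.

Things in the scene. Friction and masses are not known exactly. Their poses are not given: they have to be found in the camera images.
- stand: Rotary tool stand screwed to the bench: dark steel disc foot (170 mm across, 12 mm thick), column 22 mm across, carousel on top. Origin on the column's axis at bench height, z up. A flat pointer bar (16 mm wide, 8 mm thick) sticks out of the foot along the stand's -x, ending 145 mm from the axis: that is the front, roughly towards the robot (yaw within 0.35 rad).
- carousel_hub (a point): Carousel centre, on the column's axis, 190 mm above the bench; hub 56 mm across, top 16 mm higher. Axes turn with the carousel: the empty hook's arm points along -x. Four level round arms (9 mm thick, at this height) 90 degrees apart, each with a turning peg and a hook. Turns both ways without stops, light friction (0.06 N m), stays where left.
- empty_peg (a point): Middle of the free height of the turning peg on the empty hook's arm: upright round wooden peg, 14 mm across, from the arm's top (194.5 mm above the bench) up to 250 mm; 60 mm from the column's axis. The other three arms have the same peg at the same radius; any of them may be gripped or pushed to turn the carousel.
- clipped_tool (a point): Point on the tool on the arm opposite the empty hook (round ladle, 106 mm from the axis, 130 mm above the bench). The three other hooks carry tools fixed to the carousel (tapered steel mandrel, ladle, copper tongs) reaching down to 60 mm above the bench, within 30 mm either side of their arm and 130 mm of the axis. They stay on.
- hook_seat (a point): Empty hook's seat: top of the 9 mm bar at the bottom of its dip, 106 mm from the axis, 184.5 mm above the bench. The bar dips 10 mm between 85 and 99 mm from the axis, is level to 113 mm, then rises to an upturned tip ending 130 mm from the axis, 18 mm above the seat. Axes as the hub's: -x outwards along the arm.
- basket_center (a point): Copper basket, 160 mm tall, 0.16 kg, upright on the bench; point half-way up (80 mm above its underside), z up. Below: open perforated cup 45 mm tall, 74 mm across. Above: rigid bail of 7 mm wire in the basket's y-z plane, two uprights 69 mm apart (centres) joined by a shallow peaked roof. The hook passes through the bail along the basket's x, either way round.
- basket_grip (a point): Centre of the upright wooden grip on top of the bail's peak: 26 mm along the basket's x, 16 mm along its y, 48.5 mm tall; this point lies 56 mm above the basket's centre point. Grip it across its y, at or just above this point, from above.
- basket_eye (a point): Underside of the peak of the basket's bail, 24.5 mm above the basket's centre point: the place that rests on the hook seat (within about 2 mm of it when hung). The opening below it is 59 mm high down to the cup's rim.
- jar_center (a point): Bystander: open glass jar, 76 mm across, 45 mm tall; point at its centre.
- block_center (a point): Bystander: white ceramic soldering block, 70 x 110 x 30 mm; point at its centre.
- scriber_grip (a point): Bystander: scriber with a light wooden handle and dark steel blade, 160 mm long, lying on the bench; point on its handle.
Things that resemble listed ones, but are neither listed nor needed, are in the scene too. Of the things that look like the part that bears basket_center, the middle-sized one is meant.

How it is judged:
By the outcome, as a careful person would: the job done as asked, in the order asked, and still so for the second after the job is handed in, with the robot touching nothing.
It also fails if it takes over 72 s, if anything falls off the work surface, if the arm or the gripper's body presses on something with over 40 N, if the wrist force passes 120 N, or if a joint passes its speed limit or range.

ROBOT

A 6-joint arm with a two-finger parallel gripper is mounted at the origin on the work surface. World frame = base frame: x ahead of the robot, y to its left, z up, the work surface at z = 0. Lengths are in m, angles in rad, forces in N, time in s.
With the tool pointing down it reaches from about 0.25 to 0.775 m from the base axis. Payload 4 kg.
Tool frame: the origin (TCP) lies midway between the tips of the shut fingers; the grasp point (between the pads) lies 19 mm behind it; z points along the fingers, x is the direction in which the jaws open and shut, and the axes are right-handed (so a half turn about z gives the same grasp; the last joint's range is limited). The gripper opens to 94 mm and grips with 3 to 60 N. Pads are 16 mm wide; open, the fingers measure 119 mm over their backs; the gripper's body (75 mm by 177 mm) begins 78 mm behind the grasp point.
Start: joints at [1.108, 0.087, 1.371, -0, 1.684, -0.103], TCP at [0.194, 0.515, 0.185] pointing down, gripper open.
Joint ranges: [-3.1, 3.1], [-0.76, 2.03], [0.27, 2.55], [-1.08, 4.22], [0.17, 2.65], [-2.57, 2.57]. Speed limits (rad/s): [2.79, 2.79, 3.14, 3.14, 3.14, 3.14].

INTERFACE

Orientations are given as [roll, pitch, yaw] about the fixed x, y, z axes, in that order (R = Rz(yaw) Ry(pitch) Rx(roll)).
In Python, from bench import robot, eyes, close_job gives the robot as it stands.
- The arm moves only by the shell command python3 -m jog 'ROWS'. ROWS is JSON, a list of rows, each a list of 3 entries, a list of its own where there are three numbers: the turn, a rotation vector about the tool's x, y, z in degrees, then the shift along the tool's x, y, z in mm, then the closure, from -1 (fully open) to 1 (shut). In form: [[[wx, wy, wz], [x, y, z], claw], ...]. A call has 1 to 5 rows; each row is the pose to reach, as a shift and turn from the pose commanded when the call began, along the tool's axes at that moment; what a row does not reach only later rows make up. A row lasts 1/10 s, in which the tool goes at most 50 mm and 8.59 degrees, less where a joint would pass 70% of its speed; a pose out of reach is approached as far as the arm can. A call with a gripper value outside its range is refused whole. The fingers move at their own pace and stop on an object; the grip force is fixed at half the most. Time passes only in rows, so rows that repeat a pose let the fingers close. It gives the time, the measured TCP pose, the force and the opening at its end, in the units of the state.
- robot.get_obs(): the state, without advancing time (a new reading comes with each control period).
- eyes.snapshot(name): name is "scene" or "side" or "wrist"; returns (picture, depth): 384x512x3 uint8, red, green, blue; 384x512 float32, m along the optical axis (not along the pixel's ray), 0 where there is no reading.
- eyes.camera_params(name): a dict with "mtx" (3x3 intrinsics, pixels), "world_to_cam" (4x4, takes a point from world to camera coordinates). Camera axes: x right, y up, looking along -z (the intrinsics and any distortion apply to the point x, -y, -z); pixel columns grow to the right and rows downward; lengths in m; the calibration is good to about 2 mm. The wrist camera is an equidistant fisheye: a pixel r from the principal point sees the ray r / f radians off the axis. A picture is of the moment at which its call begins: read the wrist's pose just before it. camera_params takes no time and is no camera call; for the wrist camera it gives the pose at the moment of the call.
- close_job(): hands the job in, once; it reports no verdict.
The state is a dict: "time": time; "joint_positions": joint angles; "qvel": joint speeds; "joint_torque": joint torques, N m; "tool_pos": TCP position; "ee_rot": TCP orientation; "wrist_force": force on the tool from outside, world axes, zero at the start; "wrist_torque": the same for the moment, N m; "width": finger opening in m.
Only numpy, scipy, OpenCV 4.12 (cv2) and the standard library are available. Lean on these libraries where they do the work, as an engineer would, in place of code of your own. Each camera call takes 0.05 s, during which the arm holds its last target. There are 200 camera calls.

## Working session

There is one attempt and no reset: what is moved stays moved. The work goes in short steps, Python scripts to look and compute and a shell command to move; the robot and the scene stay as the last step left them, time stands still between calls to the robot, and variables do not carry over. Pictures are saved under pics/ and viewed, about 8 in all and at most 12, crops included, and the job is handed in when it is done.

```bash
ls; mkdir -p pics
cat > h.py <<'E'
import numpy as np, cv2
from bench import robot, eyes
def snap(n):
    p=eyes.camera_params(n); im,d=eyes.snapshot(n); np.savez('last_'+n,im=im,d=d,M=p['mtx'],T=p['world_to_cam'])
    return im,d,np.array(p['mtx']),np.array(p['world_to_cam'])
def load(n):
    z=np.load('last_'+n+'.npz'); return z['im'],z['d'],z['M'],z['T']
def cloud(d,M,T,wrist=False):
    v,u=np.mgrid[:d.shape[0],:d.shape[1]].astype(float)
    x=(u-M[0,2])/M[0,0]; y=(v-M[1,2])/M[1,1]
    if wrist:
        r=np.hypot(x,y)+1e-9; k=np.tan(np.minimum(r,1.5))/r; x=x*k;y=y*k
    P=np.stack([x*d,-y*d,-d,np.ones_like(d)],-1)
    W=(P@np.linalg.inv(T).T)[...,:3]; W[d<=0]=np.nan
    return W
def save(im,name): cv2.imwrite('pics/'+name+'.png',cv2.cvtColor(im,cv2.COLOR_RGB2BGR))
E
python3 - <<'E'
from h import *
for n in ['scene','side']:
    im,d,M,T=snap(n); print(n,M,eyes.camera_params(n).keys(),np.linalg.inv(T)[:3,3],-np.linalg.inv(T)[:3,2]); save(cv2.resize(im,(800,600),interpolation=cv2.INTER_CUBIC),n+'0')
o=robot.get_obs();print(o['time'],o['tool_pos'],o['ee_rot'])
E
```

```text
pics
scene [[461.12527203   0.         257.75072543]
 [  0.         461.12527203 199.21698837]
 [  0.           0.           1.        ]] dict_keys(['mtx', 'world_to_cam']) [ 0.99136168 -0.68156286  0.81685354] [-0.3942876   0.65251176 -0.64712109]
side [[400.70783776   0.         256.56166588]
 [  0.         400.70783776 190.015867  ]
 [  0.           0.           1.        ]] dict_keys(['mtx', 'world_to_cam']) [ 0.23059683 -0.48663652  0.85030181] [ 0.40470058  0.50041934 -0.76537437]
0.1 [0.19343203 0.51430182 0.18341376] [-3.14141476e+00  1.95676678e-03  1.21098173e+00]
```

View pics/scene0.png

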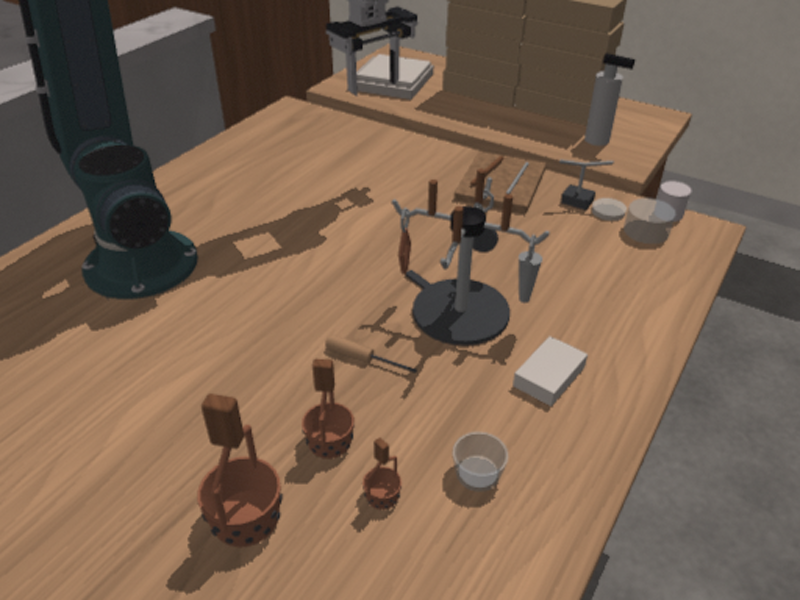

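View pics/side0.png

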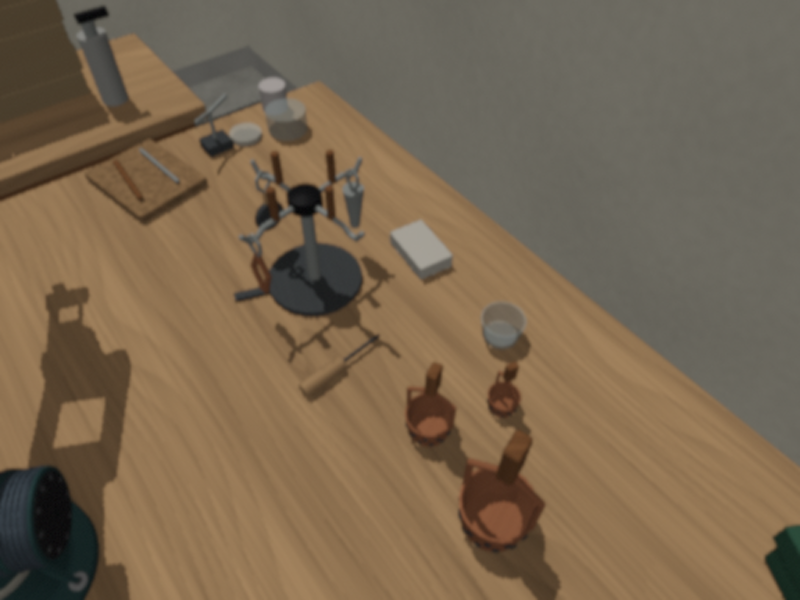

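The scene shows three baskets: large (240,495), middle (328,425) and small (382,485). I want the middle one. The empty hook is at side (358,235), and the pointer tip is at side (237,296). Next I'll measure these.

```bash
cat > m.py <<'E'
from h import *
def measure():
    W=[];C=[]
    for n in ['scene','side']:
        im,d,M,T=load(n); w=cloud(d,M,T).reshape(-1,3); ok=np.isfinite(w[:,0]); W.append(w[ok]); C.append(im.reshape(-1,3)[ok].astype(int))
    return W,C
def at(n,u,v,r=2):
    im,d,M,T=load(n); w=cloud(d,M,T); u=round(u/1.5625);v=round(v/1.5625)
    return np.nanmedian(w[v-r:v+r+1,u-r:u+r+1].reshape(-1,3),0)
E
python3 - <<'E'
from m import *
np.set_printoptions(precision=4,suppress=True)
for n,l in dict(scene=[(463,217),(433,198),(507,213),(323,375),(222,420),(381,452),(328,425),(460,310),(550,370),(480,465),(345,350),(415,370)],side=[(304,197),(255,185),(250,240),(358,235),(277,168),(272,205),(331,170),(237,296),(358,170),(433,380),(515,458),(320,378)]).items():
    for p in l: print(n,p,at(n,*p,r=1))
W,C=measure()
# stand foot/hub
for w,c in zip(W,C):
    hub=(w[:,2]>.2)&(w[:,2]<.212)&(c.max(1)<60)&(w[:,0]>.3)&(w[:,0]<1)
    print('hub',hub.sum(),np.median(w[hub],0))
    f=(w[:,2]>.008)&(w[:,2]<.016)&(c.max(1)<80)&(w[:,0]>.3)&(w[:,0]<.9)
    print('foot',f.sum(),w[f].min(0),w[f].max(0))
E
```

```text
scene (463, 217) [0.5814 0.1777 0.2049]
scene (433, 198) [0.5257 0.1774 0.221 ]
scene (507, 213) [0.6423 0.1987 0.2234]
scene (323, 375) [ 0.5605 -0.1666  0.1428]
scene (222, 420) [ 0.5447 -0.3305  0.2043]
scene (381, 452) [ 0.6745 -0.2065  0.1035]
scene (328, 425) [ 0.5379 -0.1399  0.0041]
scene (460, 310) [0.5833 0.1842 0.0138]
scene (550, 370) [0.7775 0.1135 0.0287]
scene (480, 465) [ 0.7602 -0.0888  0.0037]
scene (345, 350) [ 0.4763 -0.007   0.0184]
scene (415, 370) [ 0.5896  0.0273 -0.0002]
side (304, 197) [0.5759 0.1838 0.2061]
side (255, 185) [0.548  0.296  0.1693]
side (250, 240) [0.4693 0.1696 0.1848]
side (358, 235) [0.5996 0.0756 0.1947]
side (277, 168) [0.5661 0.2472 0.2245]
side (272, 205) [0.5174 0.1786 0.2246]
side (331, 170) [0.6368 0.1989 0.2202]
side (237, 296) [0.4492 0.2395 0.0088]
side (358, 170) [0.6966 0.2137 0.1836]
side (433, 380) [ 0.5444 -0.1696  0.1566]
side (515, 458) [ 0.5225 -0.3305  0.2226]
side (320, 378) [ 0.4665 -0.0022  0.0248]
hub 223 [0.5861 0.1866 0.2035]
foot 2148 [ 0.3976 -0.3691  0.008 ] [0.8186 1.0455 0.0159]
hub 329 [0.572  0.1855 0.2045]
foot 2561 [ 0.3002 -0.6221  0.008 ] [0.8033 1.1235 0.016 ]
```

```bash
cat >> m.py <<'E'
from scipy.optimize import least_squares
def fitall(verbose=True):
    W,C=measure()
    w=np.vstack(W);c=np.vstack(C);src=np.r_[np.zeros(len(W[0])),np.ones(len(W[1]))]
    near=np.hypot(w[:,0]-.58,w[:,1]-.186)
    dark=c.max(1)<75
    for s in (0,1):
        q=w[(src==s)&(w[:,2]>.007)&(w[:,2]<.018)&dark&(near<.1)]
        h=cv2.minEnclosingCircle((q[:,:2]*1000).astype(np.float32)); print('foot circle',s,h)
        q=w[(src==s)&(w[:,2]>.003)&(w[:,2]<.014)&dark&(near>.095)&(near<.16)&(w[:,0]<.5)]
        q=q[:,:2]; m=q.mean(0); e=np.linalg.svd(q-m,full_matrices=False)[2][0]; e*=-np.sign(e[0]); print('pointer',s,len(q),m,np.degrees(np.arctan2(e[1],e[0])), 'from axis',np.degrees(np.arctan2(m[1]-.186,m[0]-.579)))
        br=(c[:,0]>c[:,2]*1.5)
        q=w[(src==s)&(w[:,2]>.235)&(w[:,2]<.26)&br&(near<.1)]
        if len(q)>3:
            k=[]; q=q.copy()
            while len(q):
                n=np.hypot(*(q[:,:2]-q[0,:2]).T)<.025; k.append((q[n].mean(0),n.sum())); q=q[~n]
            print('pegs',s,[(np.round(a,4),b) for a,b in k])
    return w,c,src
E
python3 - <<'E'
from m import *
np.set_printoptions(precision=4,suppress=True)
w,c,src=fitall()
b=np.hypot(w[:,0]-.552,w[:,1]+.168)<.065
for s in (0,1):
    q=w[b&(src==s)&(w[:,2]>.105)]; print('grip',len(q),q.min(0),q.max(0),q.mean(0))
    t=q[q[:,2]>.150]; print('top',len(t),t.mean(0), cv2.minAreaRect((t[:,:2]*1000).astype(np.float32)))
    q=w[b&(src==s)&(w[:,2]>.052)&(w[:,2]<.09)]; print('bail',len(q)); print(q[::max(1,len(q)//14)])
    q=w[b&(src==s)&(w[:,2]>.035)&(w[:,2]<.05)]; print('rim',cv2.minEnclosingCircle((q[:,:2]*1000).astype(np.float32)))
im=load('scene')[0]; a=cv2.resize(im[210:310,170:270],(400,400),interpolation=3)
im=load('side')[0]; e=cv2.resize(im[215:295,240:320],(400,400),interpolation=3)
save(np.hstack([a,e]),'bask')
E
```

```text
foot circle 0 ((573.6159057617188, 190.72540283203125), 91.41944122314453)
pointer 0 63 [0.4689 0.2289] 161.84032104412827 from axis 158.71399272248448
pegs 0 [(array([0.5706, 0.2478, 0.244 ]), np.int64(36)), (array([0.5228, 0.1787, 0.2435]), np.int64(43)), (array([0.6408, 0.1999, 0.2435]), np.int64(44)), (array([0.5924, 0.1307, 0.2437]), np.int64(46))]
foot circle 1 ((573.0153198242188, 193.151123046875), 89.03487396240234)
pointer 1 76 [0.4661 0.2298] 159.04484686200217 from axis 158.81921512598518
pegs 1 [(array([0.6368, 0.2023, 0.2459]), np.int64(43)), (array([0.567 , 0.2496, 0.2452]), np.int64(44)), (array([0.5895, 0.1319, 0.2451]), np.int64(44)), (array([0.5192, 0.1798, 0.2455]), np.int64(45))]
grip 281 [ 0.5406 -0.1742  0.1051] [ 0.57   -0.151   0.1605] [ 0.5577 -0.1658  0.1395]
top 103 [ 0.556  -0.1636  0.1566] ((555.5005493164062, -162.93380737304688), (24.66031837463379, 19.319271087646484), 35.3819694519043)
bail 62
[[ 0.5372 -0.1328  0.0671]
 [ 0.5397 -0.1327  0.0651]
 [ 0.5416 -0.1318  0.0622]
 [ 0.5417 -0.1322  0.0594]
 [ 0.5412 -0.1285  0.0525]
 [ 0.5704 -0.1903  0.089
[... 343 characters left out ...]
 201 [ 0.5392 -0.1723  0.1051] [ 0.566  -0.1505  0.1623] [ 0.5495 -0.1645  0.1446]
top 102 [ 0.5512 -0.1623  0.1584] ((552.1994018554688, -161.02328491210938), (24.7851619720459, 15.857731819152832), 25.864547729492188)
bail 58
[[ 0.5361 -0.1268  0.0863]
 [ 0.5354 -0.1313  0.0845]
 [ 0.5368 -0.1333  0.0815]
 [ 0.5353 -0.1285  0.068 ]
 [ 0.5355 -0.1319  0.068 ]
 [ 0.539  -0.1315  0.0597]
 [ 0.5344 -0.1302  0.0538]
 [ 0.5665 -0.1896  0.0888]
 [ 0.565  -0.1919  0.085 ]
 [ 0.5676 -0.1929  0.0794]
 [ 0.5673 -0.1936  0.0762]
 [ 0.5671 -0.1943  0.0731]
 [ 0.568  -0.1939  0.0672]
 [ 0.5652 -0.1915  0.0578]
 [ 0.5666 -0.1937  0.055 ]]
rim ((553.9924926757812, -160.60635375976562), 37.130828857421875)
```

View pics/bask.png

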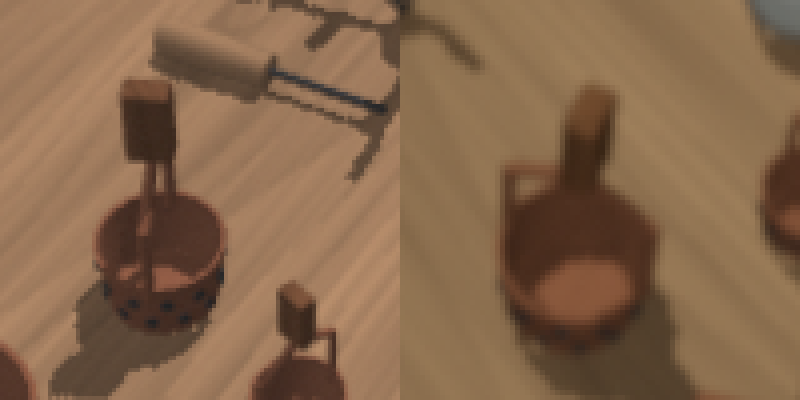

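The crop confirms the middle basket: its grip is at crop (148,120) on the left and (590,130) on the right.
- **Axis:** about (0.580, 0.191).
- **Arms:** the empty arm is at 280.4° and the pointer at 161°, so the carousel turns −119.4°.
- **Basket:** centre (0.5535, −0.162), with its x axis at 27°.

I'll turn the carousel by the tongs peg at (0.521, 0.180).

```bash
cat > plan.py <<'E'
import sys,numpy as np
from scipy.spatial.transform import Rotation as R
from bench import robot
x,y,z,yaw=map(float,sys.argv[1:5]); o=robot.get_obs()
A=R.from_euler('xyz',o['ee_rot']); B=R.from_euler('ZX',[yaw,180],degrees=True)
print('t',o['time'],'tcp',np.round(o['tool_pos'],4),'rpy',np.round(np.degrees(o['ee_rot']),1),'w',round(o['width'],4),'F',np.round(o['wrist_force'],1))
print('turn',np.round((A.inv()*B).as_rotvec(degrees=True),1),'shift',np.round(A.inv().apply(np.array([x,y,z])-o['tool_pos'])*1000,1))
E
python3 plan.py .521 .180 .30 100.4
```

```text
t 0.1 tcp [0.1934 0.5143 0.1834] rpy [-1.80e+02  1.00e-01  6.94e+01] w 0.0941 F [ 1.  -0.2 -0.1]
turn [ -0.    0.1 -31. ] shift [-197.8  424.3 -116.3]
```

```bash
python3 -m jog '[[[0,0,0],[0,0,-50],0],[[0,0,-6],[-20,43,-85],0],[[0,0,-12],[-40,86,-100],0],[[0,0,-18],[-60,129,-110],0],[[0,0,-25],[-80,172,-116],0]]'; python3 plan.py .521 .180 .30 100.4
```

```text
time: 0.6
tool_pos: [0.3242, 0.3816, 0.3009]
ee_rot: [3.14, -0.001, 1.653]
wrist_force: [1.6, 0.6, 0.7]
width: 0.0575
t 0.6 tcp [0.3242 0.3816 0.3009] rpy [ 1.799e+02 -1.000e-01  9.470e+01] w 0.0575 F [1.6 0.6 0.7]
turn [ 0.1 -0.1 -5.7] shift [-217.   179.7    0.9]
```

```bash
python3 -m jog '[[[0,0,-2],[-37,31,0],0],[[0,0,-4],[-74,61,0],0],[[0,0,-6],[-111,92,0],0],[[0,0,-6],[-148,122,0],0],[[0,0,-6],[-185,152,0],0]]'; python3 -m jog '[[[0,0,0],[-29,25,0],0],[[0,0,0],[-29,25,0],0]]'; python3 plan.py .521 .180 .30 100.4
python3 - <<'E'
from m import *
np.set_printoptions(precision=4,suppress=True)
im,d,M,T=snap('wrist'); print(M); save(cv2.resize(im,(800,600)),'w1')
w=cloud(d,M,T,True).reshape(-1,3); 
q=w[(w[:,2]>.235)&(w[:,2]<.262)&(np.hypot(w[:,0]-.58,w[:,1]-.19)<.1)]
while len(q):
    n=np.hypot(*(q[:,:2]-q[0,:2]).T)<.025; print(q[n].mean(0),n.sum()); q=q[~n]
E
```

```text
time: 1.1
tool_pos: [0.4897, 0.208, 0.2994]
ee_rot: [-3.141, -0.0, 1.751]
wrist_force: [0.9, -0.5, -0.0]
width: 0.047
time: 1.3
tool_pos: [0.5211, 0.1822, 0.2975]
ee_rot: [-3.139, 0.001, 1.745]
wrist_force: [-0.2, 0.3, -0.7]
width: 0.0469
t 1.3 tcp [0.5211 0.1822 0.2975] rpy [-1.798e+02  1.000e-01  1.000e+02] w 0.0469 F [-0.2  0.3 -0.7]
turn [-0.2  0.1 -0.4] shift [-2.1 -0.5 -2.5]
[[297.3186   0.     253.1324]
 [  0.     297.3186 197.3528]
 [  0.       0.       1.    ]]
[0.5198 0.1817 0.2471] 239
[0.6331 0.2025 0.2365] 16
```

View pics/w1.png

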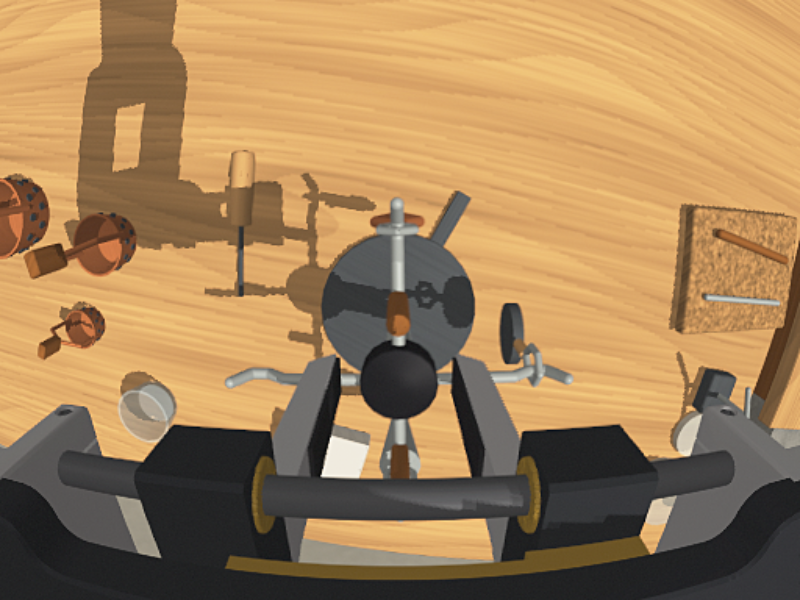

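The wrist view confirms the layout: tongs peg at (398,320), empty hook at (230,380), pointer at (455,215). Descending onto the peg to cage it.

```bash
python3 -m jog '[[[0,0,0],[0,0,30],0],[[0,0,0],[0,0,60],0],[[0,0,0],[0,0,85],0],[[0,0,0],[0,0,85],0.64],[[0,0,0],[0,0,85],0.64]]'; python3 -m jog '[[[0,0,0],[0,0,0],0.64],[[0,0,0],[0,0,0],0.64]]';  python3 plan.py .520 .1815 .212 100.4
```

```text
time: 1.85
tool_pos: [0.5178, 0.1867, 0.2152]
ee_rot: [-3.141, -0.0, 1.753]
wrist_force: [1.1, 0.2, 0.5]
width: 0.0343
time: 2.05
tool_pos: [0.5194, 0.1859, 0.2171]
ee_rot: [3.138, 0.0, 1.752]
wrist_force: [0.4, 0.3, -0.1]
width: 0.019
t 2.05 tcp [0.5194 0.1859 0.2171] rpy [179.8   0.  100.4] w 0.019 F [ 0.4  0.3 -0.1]
turn [ 0.2  0.  -0. ] shift [-4.5 -0.3  5.1]
```

```bash
python3 -m jog '[[[0,0,0],[-3,0,3],0.66],[[0,0,0],[-3,0,3],0.66]]'; python3 -m jog '[[[0,0,6],[6.3,0.3,0],0.66],[[0,0,12],[12.5,1.3,0],0.66],[[0,0,18],[18.5,2.9,0],0.66],[[0,0,24],[24.4,5.2,0],0.66],[[0,0,30],[30,8,0],0.66]]'; python3 plan.py .520 .1815 .212 70.4
```

```text
time: 2.25
tool_pos: [0.5194, 0.1826, 0.2122]
ee_rot: [3.141, -0.0, 1.751]
wrist_force: [-0.2, 0.6, 0.8]
width: 0.0158
time: 2.75
tool_pos: [0.5216, 0.2132, 0.212]
ee_rot: [-3.142, 0.001, 1.223]
wrist_force: [-0.9, -1.6, 0.7]
width: 0.0161
t 2.75 tcp [0.5216 0.2132 0.212 ] rpy [-1.80e+02  1.00e-01  7.01e+01] w 0.0161 F [-0.9 -1.6  0.7]
turn [-0.   0.1 -0.3] shift [-30.4   9.4   0.1]
```

```bash
for i in 1; do python3 -m jog '[[[0,0,6],[6.3,0.3,0],0.66],[[0,0,12],[12.5,1.3,0],0.66],[[0,0,18],[18.5,2.9,0],0.66],[[0,0,24],[24.4,5.2,0],0.66],[[0,0,30],[30,8,0],0.66]]'; python3 -m jog '[[[0,0,6],[6.3,0.3,0],0.66],[[0,0,12],[12.5,1.3,0],0.66],[[0,0,18],[18.5,2.9,0],0.66],[[0,0,24],[24.4,5.2,0],0.66],[[0,0,30],[30,8,0],0.66]]';  python3 -m jog '[[[0,0,6],[6.3,0.3,0],0.66],[[0,0,12],[12.5,1.3,0],0.66],[[0,0,18],[18.5,2.9,0],0.66],[[0,0,24],[24.4,5.2,0],0.66],[[0,0,30],[30,8,0],0.66]]'; done
python3 - <<'E'
from m import *
np.set_printoptions(precision=4,suppress=True)
for n in ('scene','side'):
    im,*_=snap(n); save(cv2.resize(im,(800,600)),n+'1')
w,c,src=fitall()
E
```

```text
time: 3.25
tool_pos: [0.5387, 0.2393, 0.2119]
ee_rot: [-3.141, 0.001, 0.7]
wrist_force: [-1.6, -0.9, 0.1]
width: 0.0161
time: 3.75
tool_pos: [0.5667, 0.2532, 0.2117]
ee_rot: [-3.14, 0.002, 0.177]
wrist_force: [-1.8, 1.0, 1.1]
width: 0.016
time: 4.25
tool_pos: [0.5979, 0.251, 0.2117]
ee_rot: [-3.14, 0.002, -0.346]
wrist_force: [-1.2, 2.3, -0.0]
width: 0.0161
foot circle 0 ((577.31005859375, 189.199462890625), 87.90438079833984)m.py:20: RuntimeWarning: Mean of empty slice.
  q=q[:,:2]; m=q.mean(0); e=np.linalg.svd(q-m,full_matrices=False)[2][0]; e*=-np.sign(e[0]); print('pointer',s,len(q),m,np.degrees(np.arctan2(e[1],e[0])), 'from axis',np.degrees(np.arctan2(m[1]-.186,m[0]-.579)))
  ret = um.true_divide(
Traceback (most recent call last):
  File "m.py", line 20, in fitall
    q=q[:,:2]; m=q.mean(0); e=np.linalg.svd(q-m,full_matrices=False)[2][0]; e*=-np.sign(e[0]); print('pointer',s,len(q),m,np.degrees(np.arctan2(e[1],e[0])), 'from axis',np.degrees(np.arctan2(m[1]-.186,m[0]-.579)))
                              ~~~~~~~~~~~~~~~~~~~~~~~~~~~~~~~~~~~~~~~~~^^^
IndexError: index 0 is out of bounds for axis 0 with size 0
```

View pics/side1.png

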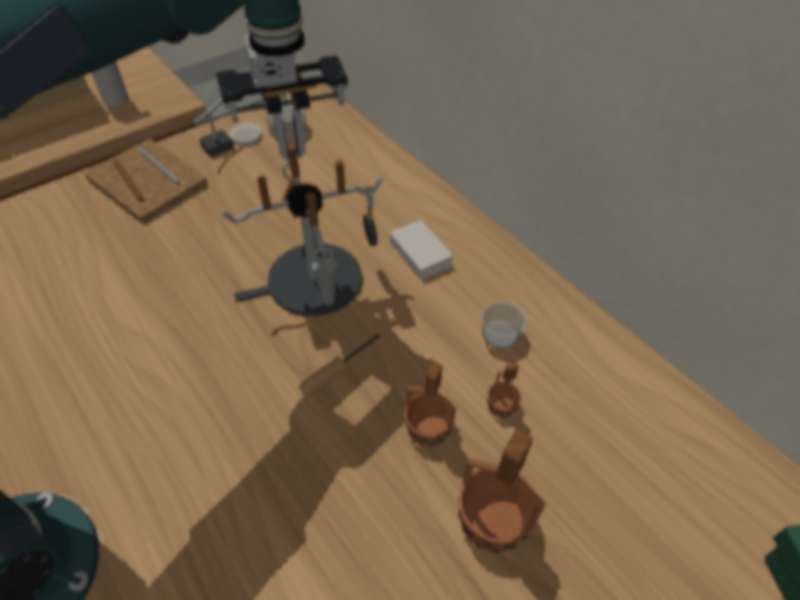

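The side view shows the empty hook at (225,215), roughly over the pointer at (237,296). Measuring the arm angle from the side cloud.

```bash
cat > ang.py <<'E'
from m import *
np.set_printoptions(precision=4,suppress=True)
def ang(names=('side',)):
  for nm in names:
    im,d,M,T=load(nm); w=cloud(d,M,T).reshape(-1,3); c=im.reshape(-1,3).astype(int)
    near=np.hypot(w[:,0]-.579,w[:,1]-.192)
    q=w[(w[:,2]>.235)&(w[:,2]<.256)&(c[:,0]>c[:,2]*1.5)&(near<.1)]
    while len(q):
        n=np.hypot(*(q[:,:2]-q[0,:2]).T)<.025; m=q[n].mean(0); print(nm,'peg',m,n.sum(),np.degrees(np.arctan2(m[1]-.192,m[0]-.579))%360); q=q[~n]
    q=w[(w[:,2]>.16)&(w[:,2]<.21)&(near>.07)&(near<.135)&(w[:,0]<.52)]
    for r0 in np.arange(.07,.135,.01):
        k=q[(np.hypot(q[:,0]-.579,q[:,1]-.192)//.01).astype(int)==round(r0*100)]
        if len(k): m=k.mean(0); print(nm,'arm r',round(r0,2),len(k),m,np.degrees(np.arctan2(m[1]-.192,m[0]-.579))%360)
    q=w[(w[:,2]>.0055)&(w[:,2]<.011)&(near>.095)&(near<.15)&(c.max(1)<75)&(w[:,0]<.5)]
    if len(q): m=q.mean(0); print(nm,'pointer',len(q),m,np.degrees(np.arctan2(m[1]-.192,m[0]-.579))%360)
E
python3 -c "
from ang import *
ang(('side','scene'))"
```

```text
side peg [0.5985 0.2471 0.2443] 50 70.49028017521108
side peg [0.5784 0.2552 0.2457] 2 90.5504060900422
side peg [0.6346 0.1724 0.2448] 42 340.5360919349144
side peg [0.5213 0.2097 0.2455] 45 162.9794097110772
side peg [0.5589 0.1344 0.2457] 48 250.79845764847266
side arm r 0.07 16 [0.508  0.2155 0.1923] 161.72678887376213
side arm r 0.08 18 [0.4977 0.2184 0.1912] 161.9970605412416
side arm r 0.09 18 [0.4887 0.221  0.1868] 162.18205583788708
side arm r 0.1 16 [0.4788 0.225  0.1819] 161.75633845938614
side arm r 0.11 20 [0.4694 0.2276 0.1873] 162.02446417353323
side arm r 0.12 19 [0.4614 0.2301 0.1981] 162.05094531039737
side pointer 62 [0.4662 0.2301 0.0078] 161.34147952258684
scene peg [0.5237 0.2063 0.2438] 40 165.51574844752358
scene peg [0.5937 0.2485 0.2443] 23 75.40075448280588
scene peg [0.5654 0.132  0.2434] 44 257.22586501258223
scene peg [0.6392 0.1726 0.2439] 41 342.1648453959817
scene arm r 0.07 11 [0.5063 0.2112 0.1907] 165.20960135548978
scene arm r 0.08 11 [0.4972 0.214  0.1893] 164.9499321792581
scene arm r 0.09 10 [0.4878 0.2146 0.1822] 166.0481409925656
scene arm r 0.1 9 [0.4782 0.2191 0.181 ] 164.95466693526961
scene arm r 0.11 24 [0.4685 0.2225 0.1881] 164.5804009488702
scene arm r 0.12 11 [0.4611 0.2247 0.1969] 164.505037062469
```

The arm is at about 161.8° and the pointer at about 161.3°, so they're aligned. Releasing and moving above the basket.

```bash
python3 -m jog '[[[0,0,0],[0,0,0],0.2],[[0,0,0],[0,0,0],0.2],[[0,0,0],[0,0,-40],0.2],[[0,0,0],[0,0,-80],0],[[0,0,0],[0,0,-90],0]]'; python3 plan.py .5535 -.162 .22 -63
```

```text
time: 4.85
tool_pos: [0.5992, 0.2504, 0.3081]
ee_rot: [-3.136, -0.008, -0.342]
wrist_force: [-0.2, -0.5, 1.5]
width: 0.0462
t 4.85 tcp [0.5992 0.2504 0.3081] rpy [-179.7   -0.4  -19.6] w 0.0462 F [-0.2 -0.5  1.5]
turn [-0.5 -0.3 43.4] shift [ 94.5 404.4  86.5]
```

```bash
python3 -m jog '[[[0,0,5],[11,47,0],0],[[0,0,10],[22,94,0],0],[[0,0,15],[33,141,0],0],[[0,0,20],[44,188,0],0],[[0,0,25],[55,235,0],0]]'; python3 plan.py .5535 -.162 .22 -63
```

```text
time: 5.35
tool_pos: [0.5702, 0.0087, 0.3012]
ee_rot: [3.141, 0.0, -0.782]
wrist_force: [0.8, -1.6, -0.6]
width: 0.0468
t 5.35 tcp [0.5702 0.0087 0.3012] rpy [180.    0.  -44.8] w 0.0468 F [ 0.8 -1.6 -0.6]
turn [ 0.   0.  18.2] shift [108.4 132.9  81.3]
```

```bash
python3 -m jog '[[[0,0,5],[27,33,15],0],[[0,0,10],[54,66,30],0],[[0,0,15],[81,99,55],0],[[0,0,18],[108,133,78],0],[[0,0,18],[108,133,81],0]]';python3 -m jog '[[[0,0,0],[0,0,0],0],[[0,0,0],[0,0,0],0]]'; python3 plan.py .5535 -.162 .22 -63
python3 - <<'E'
from m import *
np.set_printoptions(precision=4,suppress=True)
im,d,M,T=snap('wrist'); save(cv2.resize(im,(800,600)),'w2')
w=cloud(d,M,T,True).reshape(-1,3)
near=np.hypot(w[:,0]-.5535,w[:,1]+.162)
q=w[(w[:,2]>.153)&(w[:,2]<.168)&(near<.03)]; print('top',len(q),q.mean(0),cv2.minAreaRect((q[:,:2]*1000).astype(np.float32)))
q=w[(w[:,2]>.06)&(w[:,2]<.1)&(near<.05)]; print('bail',len(q)); print(q[::max(1,len(q)//8)])
E
```

```text
time: 5.85
tool_pos: [0.5513, -0.1645, 0.2156]
ee_rot: [3.135, 0.005, -1.1]
wrist_force: [-0.4, 0.4, -0.6]
width: 0.047
time: 6.05
tool_pos: [0.5548, -0.1593, 0.2216]
ee_rot: [-3.14, -0.0, -1.092]
wrist_force: [0.6, -0.3, 0.7]
width: 0.0469
t 6.05 tcp [ 0.5548 -0.1593  0.2216] rpy [-179.9   -0.   -62.5] w 0.0469 F [ 0.6 -0.3  0.7]
turn [-0.1 -0.   0.5] shift [1.8 2.4 1.6]
top 472 [ 0.5555 -0.1611  0.1587] ((554.5340576171875, -161.81890869140625), (26.53281021118164, 15.839574813842773), 27.16442108154297)
bail 240
[[ 0.5426 -0.1299  0.0601]
 [ 0.57   -0.1892  0.0694]
 [ 0.5726 -0.1914  0.0856]
 [ 0.54   -0.1304  0.0921]
 [ 0.5702 -0.188   0.0931]
 [ 0.5683 -0.1863  0.0945]
 [ 0.5665 -0.1846  0.0957]
 [ 0.568  -0.1919  0.0923]]
```

View pics/w2.png

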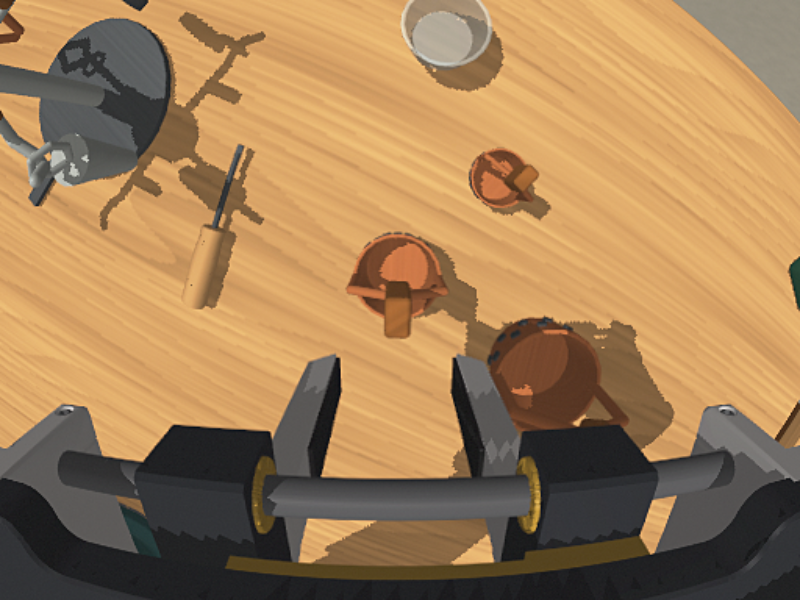

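The middle basket's grip, at (397,310), sits centred between the fingers with the jaws across its y. Descending and gripping.

```bash
python3 -m jog '[[[0,0,0],[2,1,30],0],[[0,0,0],[2,1,60],0],[[0,0,0],[2,1,85],0],[[0,0,0],[2,1,100],0],[[0,0,0],[2,1,100],0]]'; python3 -m jog '[[[0,0,0],[0,0,0],1],[[0,0,0],[0,0,0],1],[[0,0,0],[0,0,0],1],[[0,0,0],[0,0,0],1],[[0,0,0],[0,0,0],1]]'; python3 -m jog '[[[0,0,0],[0,0,-15],1],[[0,0,0],[0,0,-40],1],[[0,0,0],[0,0,-70],1],[[0,0,0],[0,0,-100],1],[[0,0,0],[0,0,-130],1]]'; python3 plan.py .40 .04 .255 -86
```

```text
time: 6.6
tool_pos: [0.5537, -0.1609, 0.1191]
ee_rot: [3.14, 0.003, -1.091]
wrist_force: [0.9, 0.0, 0.3]
width: 0.0472
time: 7.1
tool_pos: [0.5547, -0.1623, 0.1218]
ee_rot: [-3.141, -0.0, -1.093]
wrist_force: [-0.9, -0.1, 2.8]
width: 0.0157
time: 7.6
tool_pos: [0.5542, -0.1626, 0.2524]
ee_rot: [3.142, -0.0, -1.094]
wrist_force: [-0.9, 0.0, -1.2]
width: 0.016
t 7.6 tcp [ 0.5542 -0.1626  0.2524] rpy [180.   -0.  -62.7] w 0.016 F [-0.9  0.  -1.2]
turn [ 0.  -0.  23.3] shift [-250.8   44.    -2.6]
```

```bash
python3 -m jog '[[[0,0,4],[-30,6,0],1],[[0,0,8],[-75,15,0],1],[[0,0,13],[-120,24,0],1],[[0,0,18],[-165,33,0],1],[[0,0,23],[-210,43,0],1]]'; python3 plan.py .375 .05 .250 -97
```

```text
time: 8.1
tool_pos: [0.4185, 0.0054, 0.2513]
ee_rot: [-3.141, 0.0, -1.499]
wrist_force: [0.7, 0.4, -2.5]
width: 0.0162
t 8.1 tcp [0.4185 0.0054 0.2513] rpy [-180.     0.   -85.9] w 0.0162 F [ 0.7  0.4 -2.5]
turn [-0.   0.  11.1] shift [-47.6  40.2   1.3]
```

```bash
python3 -m jog '[[[0,0,4],[-24,20,0],1],[[0,0,8],[-48,40,0],1],[[0,0,12],[-90,40,0],1],[[0,0,16],[-135,36,0],1],[[0,0,19],[-170,30,0],1]]'; python3 plan.py .394 .254 .236 -108.5
```

```text
time: 8.6
tool_pos: [0.3763, 0.1734, 0.252]
ee_rot: [-3.14, 0.001, -1.828]
wrist_force: [-0.1, -0.6, -1.3]
width: 0.0155
t 8.6 tcp [0.3763 0.1734 0.252 ] rpy [-1.799e+02  1.000e-01 -1.047e+02] w 0.0155 F [-0.1 -0.6 -1.3]
turn [-0.1  0.1  3.8] shift [-82.4   3.4  16.1]
```

```bash
python3 -m jog '[[[0,0,2],[-25,1,4],1],[[0,0,4],[-50,2,8],1],[[0,0,4],[-70,3,14],1],[[0,0,4],[-82,3,16],1],[[0,0,4],[-82,3,16],1]]'; python3 -m jog '[[[0,0,0],[0,0,0],1],[[0,0,0],[0,0,0],1]]'; python3 plan.py .4785 .2256 .236 -108.5
python3 - <<'E'
from ang import *
from bench import robot
for n in ('scene','side'):
    im,*_=snap(n); save(cv2.resize(im,(800,600)),n+'2')
a=cv2.resize(load('scene')[0][60:210,200:350],(400,400)); b=cv2.resize(load('side')[0][70:220,80:230],(400,400)); save(np.hstack([a,b]),'stage')
ang(('side','scene'))
t=robot.get_obs()['tool_pos']; print(t)
for n in ('side','scene'):
    im,d,M,T=load(n); w=cloud(d,M,T).reshape(-1,3); q=w[(np.hypot(w[:,0]-t[0],w[:,1]-t[1])<.05)&(w[:,2]<t[2]+.05)&(w[:,2]>.08)]
    k=q[(q[:,2]>.17)&(q[:,2]<.205)]; print(n,'bail',len(k)); print(k[::max(1,len(k)//10)]); 
    k=q[(q[:,2]<.165)]; print('cup',k.max(0),cv2.minEnclosingCircle((k[k[:,2]>.145][:,:2]*1000).astype(np.float32)))
E
```

```text
time: 9.1
tool_pos: [0.3947, 0.2523, 0.2345]
ee_rot: [3.141, -0.001, -1.895]
wrist_force: [0.2, -0.2, -2.1]
width: 0.016
time: 9.3
tool_pos: [0.395, 0.2508, 0.2355]
ee_rot: [-3.141, 0.0, -1.897]
wrist_force: [0.5, 0.0, -1.9]
width: 0.0156
t 9.3 tcp [0.395  0.2508 0.2355] rpy [-180.     0.  -108.7] w 0.0156 F [ 0.5  0.  -1.9]
turn [-0.   0.  -0.2] shift [ -2.9 -87.2  -0.5]
side peg [0.5975 0.2474 0.2455] 37 71.53873296568507
side peg [0.6344 0.1718 0.2455] 41 339.9847707778194
side peg [0.5216 0.2095 0.2452] 45 163.0500778439549
side peg [0.5587 0.1342 0.2451] 47 250.63044814830295
side arm r 0.07 16 [0.508  0.2156 0.1922] 161.6285995207939
side arm r 0.08 17 [0.4981 0.2185 0.1915] 161.8890594611869
side arm r 0.09 18 [0.4889 0.2215 0.1863] 161.8678641842052
side arm r 0.1 17 [0.479  0.2245 0.1826] 161.982287969835
side arm r 0.11 21 [0.4695 0.2282 0.1872] 161.69613237400503
side arm r 0.12 20 [0.4615 0.2312 0.1975] 161.54855882891673
side pointer 61 [0.4662 0.2298 0.0078] 161.45858418493148
scene peg [0.525  0.2088 0.2443] 36 162.74296996042153
scene peg [0.6001 0.2463 0.2433] 39 68.
[... 522 characters left out ...]
il 50
[[0.4053 0.2808 0.1922]
 [0.407  0.2787 0.1832]
 [0.4052 0.2809 0.1727]
 [0.381  0.216  0.2044]
 [0.3797 0.2169 0.1981]
 [0.3825 0.2135 0.1959]
 [0.3795 0.2163 0.189 ]
 [0.3829 0.2161 0.1838]
 [0.38   0.2197 0.176 ]
 [0.3822 0.2137 0.1763]]
cup [0.43   0.2866 0.1649] ((392.7375793457031, 249.8319854736328), 38.54653549194336)
scene bail 52
[[0.4058 0.2793 0.2049]
 [0.4029 0.2789 0.1981]
 [0.4052 0.2804 0.192 ]
 [0.3889 0.2256 0.204 ]
 [0.3871 0.2186 0.2038]
 [0.3863 0.215  0.2023]
 [0.3863 0.2148 0.1994]
 [0.4077 0.2766 0.1729]
 [0.3861 0.2147 0.1903]
 [0.3834 0.2136 0.1809]
 [0.3856 0.2149 0.1748]]
cup [0.4312 0.2863 0.1643] ((394.4297180175781, 248.2418212890625), 38.676448822021484)
```

View pics/stage.png

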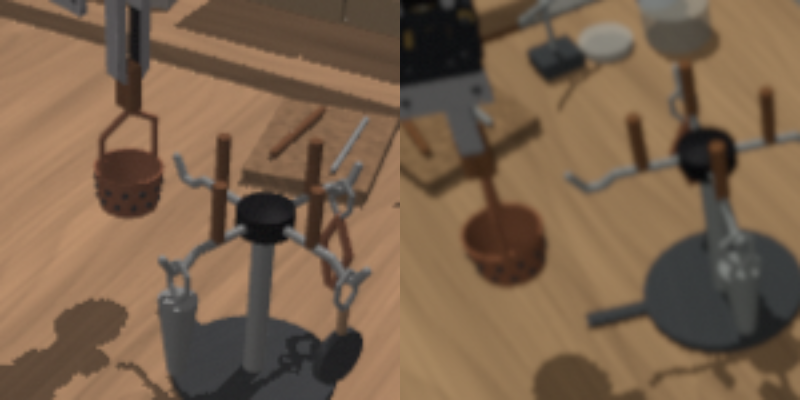

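The crop shows the basket upright in the gripper at left (130,150), facing the hook tip at left (180,160). Sliding in 87 mm along tool −y.

```bash
python3 -m jog '[[[0,0,0],[-4,-20,0],1],[[0,0,0],[-4,-40,0],1],[[0,0,0],[-4,-58,0],1],[[0,0,0],[-4,-75,0],1],[[0,0,0],[-4,-87,0],1]]'; python3 -m jog '[[[0,0,0],[0,0,0],1],[[0,0,0],[0,0,0],1],[[0,0,0],[0,0,0],1]]'; python3 plan.py .4785 .2256 .2015 -108.5
python3 - <<'E'
from ang import *
for n in ('scene','side'):
    im,*_=snap(n)
a=cv2.resize(load('scene')[0][60:210,200:350],(400,400)); b=cv2.resize(load('side')[0][70:220,80:230],(400,400)); save(np.hstack([a,b]),'ins')
E
```

```text
time: 9.9
tool_pos: [0.4801, 0.2266, 0.2345]
ee_rot: [3.141, -0.0, -1.898]
wrist_force: [-0.2, 0.8, -2.4]
width: 0.016
time: 10.2
tool_pos: [0.4781, 0.2279, 0.235]
ee_rot: [3.141, 0.0, -1.896]
wrist_force: [-0.3, -0.3, -3.0]
width: 0.0154
t 10.2 tcp [0.4781 0.2279 0.235 ] rpy [ 180.     0.  -108.6] w 0.0154 F [-0.3 -0.3 -3. ]
turn [ 0.   0.  -0.1] shift [ 2.  -1.2 33.5]
```

View pics/ins.png

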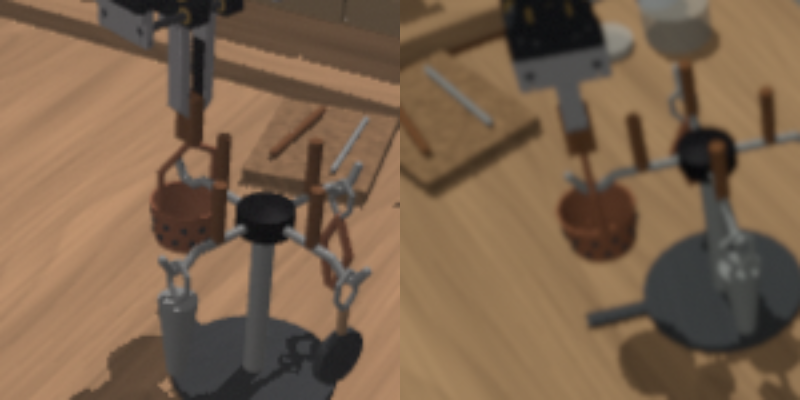

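The hook tip, at left (180,168), passes through the bail. Lowering until contact.

```bash
python3 -m jog '[[[0,0,0],[0,0,8],1],[[0,0,0],[0,0,16],1],[[0,0,0],[0,0,23],1],[[0,0,0],[0,0,28],1],[[0,0,0],[0,0,30],1]]'; python3 -m jog '[[[0,0,0],[0,0,1],1],[[0,0,0],[0,0,1],1]]'; python3 -m jog '[[[0,0,0],[0,0,1],1],[[0,0,0],[0,0,1],1]]'; python3 -m jog '[[[0,0,0],[0,0,1],1],[[0,0,0],[0,0,1],1]]'
```

```text
time: 10.8
tool_pos: [0.4798, 0.2272, 0.2051]
ee_rot: [-3.138, 0.001, -1.897]
wrist_force: [2.5, -1.8, 2.3]
width: 0.0162
time: 11.0
tool_pos: [0.4798, 0.2273, 0.2048]
ee_rot: [-3.138, 0.001, -1.897]
wrist_force: [4.2, -1.2, 1.4]
width: 0.016
time: 11.2
tool_pos: [0.4799, 0.2275, 0.2046]
ee_rot: [-3.138, 0.002, -1.897]
wrist_force: [5.7, -2.4, 4.9]
width: 0.0157
time: 11.4
tool_pos: [0.4801, 0.2277, 0.2042]
ee_rot: [-3.137, 0.003, -1.897]
wrist_force: [4.6, -1.5, 6.3]
width: 0.0157
```

Fx shows the wire riding on the outer slope, so I'll ease about 4 mm inward.

```bash
python3 -m jog '[[[0,0,0],[0,-2,-1],1],[[0,0,0],[0,-4,-1],1],[[0,0,0],[0,-4,-1],1]]'; python3 -m jog '[[[0,0,0],[0,0,1],1],[[0,0,0],[0,0,1],1]]'; python3 -m jog '[[[0,0,0],[0,0,1],1],[[0,0,0],[0,0,1],1]]'
```

```text
time: 11.7
tool_pos: [0.4817, 0.2269, 0.2028]
ee_rot: [3.14, 0.001, -1.896]
wrist_force: [1.5, 0.2, 4.6]
width: 0.0154
time: 11.9
tool_pos: [0.4818, 0.2269, 0.2026]
ee_rot: [3.141, 0.001, -1.896]
wrist_force: [0.1, 1.0, 6.9]
width: 0.0161
time: 12.1
tool_pos: [0.4819, 0.227, 0.2025]
ee_rot: [-3.142, 0.002, -1.896]
wrist_force: [-0.6, -1.0, 9.2]
width: 0.0156
```

Lateral forces are gone and the basket is seated. Easing off, opening and rising.

```bash
python3 -m jog '[[[0,0,0],[0,0,-1],1],[[0,0,0],[0,0,-1.5],1],[[0,0,0],[0,0,-1.5],0.6],[[0,0,0],[0,0,-1.5],0.2],[[0,0,0],[0,0,-1.5],0.1]]'; python3 -m jog '[[[0,0,0],[0,0,0],0.1],[[0,0,0],[0,0,0],0.1],[[0,0,0],[0,0,-5],0.1],[[0,0,0],[0,0,-15],0.1],[[0,0,0],[0,0,-30],0.1]]'; python3 -m jog '[[[0,0,0],[0,0,-30],0.1],[[0,0,0],[0,0,-60],0.1],[[0,0,0],[0,0,-90],0.1],[[0,0,0],[0,30,-120],0.1],[[0,0,0],[0,60,-130],0.1]]'; python3 -m jog '[[[0,0,0],[0,45,0],0.1],[[0,0,0],[0,90,0],0.1],[[0,0,0],[0,120,0],0.1],[[0,0,0],[0,120,0],0.1],[[0,0,0],[0,120,0],0.1]]'
cat > chk.py <<'E'
from ang import *
for n in ('scene','side'): im,*_=snap(n)
a=cv2.resize(load('scene')[0][60:260,200:400],(400,400)); b=cv2.resize(load('side')[0][70:270,80:280],(400,400)); save(np.hstack([a,b]),__import__('sys').argv[1])
ang(('side','scene'))
for n in ('side','scene'):
    im,d,M,T=load(n); w=cloud(d,M,T).reshape(-1,3); c=im.reshape(-1,3).astype(int)
    q=w[(np.hypot(w[:,0]-.4785,w[:,1]-.2256)<.05)&(w[:,2]>.06)&(w[:,2]<.28)&(c[:,0]>c[:,2]*1.5)]
    t=q[q[:,2]>.225]; r=q[(q[:,2]>.115)&(q[:,2]<.13)]
    print(n,'grip',len(t),t.mean(0),'zmax',q[:,2].max(),'rim',cv2.minEnclosingCircle((r[:,:2]*1000).astype(np.float32)))
E
python3 chk.py hung
```

```text
time: 12.6
tool_pos: [0.4815, 0.2261, 0.2009]
ee_rot: [3.139, -0.002, -1.896]
wrist_force: [0.2, -0.0, 1.0]
width: 0.0312
time: 13.1
tool_pos: [0.482, 0.2262, 0.2328]
ee_rot: [3.141, -0.001, -1.896]
wrist_force: [0.9, -0.1, 0.1]
width: 0.0422
time: 13.6
tool_pos: [0.4259, 0.2458, 0.3674]
ee_rot: [-3.136, 0.005, -1.898]
wrist_force: [0.0, 0.6, -0.3]
width: 0.0423
time: 14.1
tool_pos: [0.3117, 0.284, 0.364]
ee_rot: [-3.139, 0.003, -1.895]
wrist_force: [-0.1, -1.0, 0.3]
width: 0.0426
side peg [0.5976 0.2473 0.245 ] 38 71.41587036623493
side peg [0.6344 0.1718 0.2455] 41 339.9358125817153
side peg [0.5213 0.2096 0.2449] 48 163.00403935752362
side peg [0.4886 0.2204 0.2399] 26 162.59010777764416
side peg [0.5586 0.1343 0.2456] 45 250.51892809182797
side arm r 0.07 16 [0.5076 0.2158 0.1928] 161.58251732191886
side arm r 0.08 16 [0.4984 0.2191 0.1913] 161.38823378028178
side arm r 0.09 35 [0.4878 0.2191 0.1949] 163.4365161668949
side arm r 0.1 78 [0.476  0.2124 0.1862] 168.78093090354662
side arm r 0.11 40 [0.4696 0.2214 0.1896] 164.98223301168528
side arm r 0.12 19 [0.4617 0.2312 0.1975] 1
[... 269 characters left out ...]
] 39 254.60516768212415
scene peg [0.6386 0.1704 0.2439] 43 340.07718730209035
scene arm r 0.07 7 [0.5083 0.2144 0.1916] 162.43816912329598
scene arm r 0.08 26 [0.4962 0.2179 0.1948] 162.632961214224
scene arm r 0.09 42 [0.4888 0.2193 0.1956] 163.15583352902823
scene arm r 0.1 66 [0.4777 0.2116 0.1818] 169.06990583663733
scene arm r 0.11 15 [0.47   0.2247 0.1901] 163.30233757393995
scene arm r 0.12 8 [0.4622 0.2307 0.1955] 161.6875196113263
side grip 162 [0.4938 0.2172 0.2378] zmax 0.25357814060244277 rim ((477.92120361328125, 227.80291748046875), 38.770267486572266)
scene grip 101 [0.4941 0.2169 0.2361] zmax 0.2491289006817824 rim ((479.9876403808594, 226.28646850585938), 38.91178894042969)
```

View pics/hung.png

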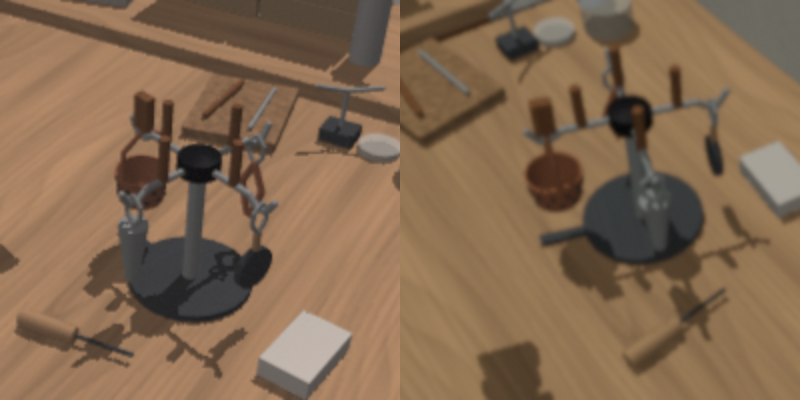

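The basket hangs on the hook: grip at left (145,110), cup at right (555,185). The grip top seems to lean inward a little, so I'll wait and check whether it is swinging.

```bash
cat > lean.py <<'E'
from ang import *
from bench import robot
for i in range(4):
    print('t',robot.get_obs()['time'])
    for n in ('side','scene'):
        im,d,M,T=snap(n); w=cloud(d,M,T).reshape(-1,3); c=im.reshape(-1,3).astype(int)
        ax=np.array([np.cos(np.radians(161.5)),np.sin(np.radians(161.5))]); p=w[:,:2]-[.579,.192]
        r=p@ax; l=p@[-ax[1],ax[0]]; br=(c[:,0]>c[:,2]*1.4)
        k=br&(abs(l)<.05)&(r>.05)&(r<.16)
        t=k&(r>.075)&(w[:,2]>.233)&(w[:,2]<.246); rim=k&(w[:,2]>.112)&(w[:,2]<.130)
        up=k&(r>.08)&(w[:,2]>.14)&(w[:,2]<.17)
        print(n,'top r,l',r[t].mean(),l[t].mean(),w[t,2].mean(),'rim',cv2.minEnclosingCircle((np.c_[r,l][rim]*1000).astype(np.float32)),'rim z',np.percentile(w[rim,2],95),'bail r',r[up].mean())
E
python3 lean.py; python3 -m jog '[[[0,0,0],[0,0,0],0.1],[[0,0,0],[0,0,0],0.1],[[0,0,0],[0,0,0],0.1],[[0,0,0],[0,0,0],0.1],[[0,0,0],[0,0,0],0.1]]' >/dev/null; python3 lean.py
```

```text
t 14.2
side top r,l 0.1024607315101535 0.0024074180661860295 0.23905570725288763 rim ((106.46976470947266, -2.8734993934631348), 37.655067443847656) rim z 0.12797562186555583 bail r 0.10445563112483379
scene top r,l 0.09874409825278155 0.0029226439412448606 0.23783448751873315 rim ((104.98395538330078, -0.5770896673202515), 38.102012634277344) rim z 0.1263810615246909 bail r 0.10126548018649238
t 14.3
side top r,l 0.10256543129040402 0.0016803142247410598 0.23921234001183742 rim ((105.94223022460938, -2.925607204437256), 37.54393768310547) rim z 0.1276080836805695 bail r 0.1042685656546755
scene top r,l 0.09874872167972677 0.0026511543607550055 0.23803356853772914 rim ((104.49254608154297, -1.5082471370697021), 38.5854377746582) rim z 0.12627910085020633 bail r 0.10133211381652243
t 14.4
side top r,l 0.1026836674457741 0.002232657745746803 0.23927337708354732 rim ((106.00047302246094, -2.1920526027679443), 38.227073669433594) rim z 0.12735264301281102 bail r 0.10412572606309975
scene top r,l 0.09829742904348489 0.0028504799532004404 0.23794705488567916 rim ((104.30132293701172, -2.57
[... 1371 characters left out ...]
7.12395477294922, -2.165426254272461), 38.85032653808594) rim z 0.12788166334571943 bail r 0.10418625707923265
scene top r,l 0.09856447562162705 0.002638412694027782 0.2378140500131111 rim ((103.74382781982422, -0.15391382575035095), 39.29676818847656) rim z 0.12637210363663698 bail r 0.10134667913673569
t 15.4
side top r,l 0.10256520248403249 0.0022691695606401074 0.23920324920039274 rim ((105.97257995605469, -2.1385796070098877), 38.26362991333008) rim z 0.127424400475745 bail r 0.10441430039623997
scene top r,l 0.09911455783046924 0.0027004169818563516 0.2377705159032772 rim ((106.40621948242188, -0.4526812732219696), 38.63117980957031) rim z 0.12661447769059977 bail r 0.10151177547688592
```

The basket is still. Its rim is at z = 0.126 (expected 0.1255), its top at 0.239 (expected 0.240), and it sits at r ≈ 105 mm. Handing in.

```bash
python3 -c "
from bench import close_job,robot
print(robot.get_obs()['time']); print(close_job())"
```

```text
15.5
the job is handed in; nothing more can be done
None
```

The carousel is turned with its empty hook over the pointer, and the middle-sized copper basket hangs on that hook by its bail. I handed the job in at 15.5 s, with the gripper well clear.

- **Turning:** I turned the carousel about −120° by caging the tongs-arm peg between the fingers. After hanging, the hook arm measured about 161.6° and the pointer about 161.3°. The scene camera read the arm up to 1° higher.
- **Hanging:** While I lowered it, the bail first touched the hook's outer slope. I eased the basket a few millimetres inward, and it then pressed straight down on the seat.
- **Final checks:** Eight pairs of pictures over 1.3 s showed no movement. The cup rim was at z ≈ 0.126 (expected 0.1255), the grip top at about 0.239 (expected 0.240), and the basket sat about 105 mm from the axis, where the seat is at 106 mm.
- **Disagreement:** One early reading put the grip top about 10 mm inward, but it included part of the neighbouring peg. With the peg cut out, the top measured about 3 mm inward from the side camera and 6–7 mm from the scene camera, so there may be a slight lean of about 2–3°.
- **Not measured:** I did not re-measure the jar, white block or scriber afterwards. I saw no contact with them, and the block and scriber looked undisturbed in the last picture.

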